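# Put the crank on the hand mill and hold its filler flap open

## Robot

A 6-joint arm with a two-finger parallel gripper is mounted at the origin on a cart in front of the work surface, level with it; the furniture and walls round the work are solid. World frame = base frame: x ahead of the robot, y to its left, z up, the work surface at z = 0. Lengths are in mm, angles in rad, forces in N, time in s.
With the tool pointing down it reaches from about 400 to 925 mm from the base axis. Payload 12.5 kg.
Tool frame: the origin (TCP) lies midway between the tips of the shut fingers; the grasp point (between the pads) lies 19 mm behind it (env.pinch_z is the z of the grasp point in the tool frame, in mm); z points along the fingers, y is the line along which they close (so a half turn about z gives the same grasp; the last joint's range is limited). The gripper opens to 95 mm and grips with 3 to 60 N. Pads are 20 mm wide; open, the fingers measure 119 mm over their backs; the gripper's body (75 mm by 180 mm) begins 59 mm behind the grasp point.
Start: joints at [-1.377, 0.491, 1.559, -0, 1.092, -0.106], TCP at [184.604, -597.133, 214.661] pointing down, gripper open.
Joint ranges: [-3.1, 3.1], [-0.84, 2.19], [0.05, 2.79], [-1.13, 4.28], [0.06, 2.93], [-2.69, 2.69]. Speed limits (rad/s): [2.22, 2.22, 2.79, 3.14, 3.14, 3.14].

## Interface

Orientations are given as [roll, pitch, yaw] about the fixed x, y, z axes, in that order (R = Rz(yaw) Ry(pitch) Rx(roll)).
In Python, from cell import env, eyes gives the robot as it stands.
- The arm moves only by the shell command python3 -m inch 'ROWS'. ROWS is JSON, a list of rows, each a list of 3 entries, a list of its own where there are three numbers: the shift along the tool's x, y, z in units of 60 mm (1.0 is 60 mm), then the turn about the tool's z in units of 5 degrees (1.0 is 5 degrees), then the closure, from -1 (fully open) to 1 (shut). In form: [[[tx, ty, tz], turn, claw], ...]. A call has exactly 10 rows; each row shifts and turns the commanded pose from where the row before left it, along the tool's axes as they then stand; what a row does not reach is not made up. A row lasts 1/8 s, in which the tool goes at most 62.5 mm and 10.7 degrees, less where a joint would pass 70% of its speed; a pose out of reach is approached as far as the arm can. A call is refused whole if a number of a shift passes 1 or a number of a turn 1, either way. A call with a gripper value outside its range is refused whole. The fingers move at their own pace and stop on an object; the grip force is fixed at half the most. Time passes only in rows, so rows that do not move let the fingers close, or fill a call up. It gives the time, the measured TCP pose, the force, the opening and the grip force at its end, in the units of the state.
- env.state(): the state, without advancing time (a new reading comes with each control period).
- eyes.read_camera(name): name is "scene" or "top"; returns a dict with "pixels" (420x560x3 uint8, red, green, blue), "fx", "fy", "cx", "cy" (pixels), "extrinsics" (4x4, takes a point from world to camera coordinates). Camera axes: x right, y down, z forward; pixel columns grow to the right and rows downward; lengths in mm; the calibration is good to about 2 mm. A picture is of the moment at which its call begins. There is no depth.
- env.job_done(): hands the job in; it is judged then, once.
Trained networks look in a picture, given as the dict that the camera call returned (one of the last four; its "shot" number tells which), for a name from the list of things; names that differ only in an ending like _2 or _b are one class to them, and where a whole thing is asked for, a point or a joint stands for the part that bears it (a point fixed in the world has none). Each returns a list of dicts, best first, with "score" (0 to 1); they miss things now and then, are a little off and sometimes report something else, mostly with a low value. They report only what shows in the picture. A call takes as long as a camera call. They do not tell look-alikes from the thing itself.
- eyes.boxes_of(name, picture): "centre" ([row, column] in pixels, amid what is visible of it).
- eyes.cut_out(name, picture): "mask" (420x560 bool, what is visible of it) and "centre" ([row, column] in pixels, amid what is visible of it).
- eyes.spot_point(name, picture): "centre" ([row, column] in pixels: a listed point, or the origin of a listed thing).
The state is a dict: "t": time; "joints": joint angles; "qvel": joint speeds; "tau": joint torques, N m; "eef_pos": TCP position; "tcp_rot": TCP orientation; "ft_force": force on the tool from outside, world axes, zero at the start; "moment": the same for the moment, N m; "opening": opening from 0.0 (shut) to 1.0 (fully open); "grip_force": force on a finger pad.
Only numpy, scipy, OpenCV 4.12 (cv2) and the standard library are available. Lean on these libraries where they do the work, as an engineer would, in place of code of your own. Each camera call takes 0.05 s, during which the arm holds its last target. There are 200 camera calls.

## Task

Get the hand mill ready for me to fill: push the loose crank all the way down onto the mill's square spindle, with its arm pointing away from the filler flap so that the flap can open, and let go of it. Then lift the spring-loaded flap by its tab to about 45 degrees and hold it there while I pour in the beans: finish while still holding it open. Leave the cup, the jar and the shaker standing where they are.

Things in the scene. Friction and masses are not known exactly. Their poses are not given: they have to be found in the camera images.
- mill: round hand mill held to the worktop by its suction foot (62 mm radius): clear catch jar, light wooden body, steel hopper of 61 mm radius with a flat cover 101 mm above the worktop. Origin on the worktop on the mill's axis, z up. The +y part of the cover is the filler flap, its tab sticking out toward +y; the rest is fixed and carries the upright spindle at the mill's axis
- spindle (a joint): turn of the spindle about the mill's vertical axis, rad, positive anticlockwise from above; 0 = sides of the square parallel to the mill's x and y. It turns either way with slight friction (about 0.06 N m)
- spindle_shoulder (a point): centre of the flat round shoulder (25 mm across, 118 mm above the worktop) on which the crank's boss comes to rest; axes turn with the spindle, z up, x and y square to the flats. The bare steel shank above it is 14 mm square and 34 mm tall, its top 6 mm tapering to 9 mm square
- crank: loose steel crank, 0.14 kg, lying flat, knob up: round boss 31 mm across, 30 mm tall, with a 15.2 mm square bore right through, and level with its foot a flat arm 16 mm wide, 8 mm thick, to a dark wooden knob. Origin at the bore's centre in the boss's underside; x along the arm to the knob, z up along the bore; bore sides parallel to x and y. Fits in any of four quarter turns
- crank_knob (a point): middle of the crank's wooden knob (25 mm across, top 48 mm above the crank's underside), 95 mm along x from the bore's axis and 30 mm above the underside
- fill_flap (a joint): opening angle of the filler flap, rad: 0 shut, 0.785 = 45 degrees, stop at 1.4. A spring pulls it shut (about 2 N upward at the tab holds it at 45 degrees). The shut flap is level, 3 mm thick, a segment of the round cover from the hinge to the rim, 45 mm across
- flap_hinge (a point): middle of the flap's hinge line, which runs along the mill's x, 16 mm from the mill's axis toward its y and 99.5 mm above the worktop; the tab swings upward and toward the spindle. Axes as the mill's
- flap_tab (a point): where to pinch the flap's black tab: 62 mm from the hinge line (17 mm outside the rim), in mid-thickness (1.5 mm above the hinge line when shut). The tab is 12 mm wide along the hinge direction, 7 mm thick, ends 14 mm beyond this point, free all round. Axes move with the flap: x along the hinge, y outward along the tab, z out of its upper face
- espresso_cup: small white espresso cup, 59x88x55 mm, to be left alone; origin under its centre
- honey_jar: honey jar with a yellow lid, 61 mm across, 95 mm tall, to be left alone; origin under its centre
- salt_shaker: grey salt shaker, 44 mm across, 90 mm tall, to be left alone; origin under its centre
Things that resemble listed ones, but are neither listed nor needed, are in the scene too. What is shaped like the crank but pink is not meant.

How it is judged (in metres and radians):
On the way:
1. the crank sits fully down on the spindle with its arm pointing away from the flap, and the fingers are off it (z of crank in the frame of spindle_shoulder between -0.003 and 0.003 m and horizontal distance between crank and spindle_shoulder below 0.003 m and angle between crank's own z axis and vertical below 0.12 rad and y of crank_knob in the frame of mill below -0.04 m and contact force between the fingers and crank below 0.1 N), for 0.3 s.
At the end, for the whole second after the job is handed in: Crank down on the spindle's shoulder (within 3 mm, upright within 7 degrees), not touched by the robot, its knob at least 40 mm past the spindle on the side away from the flap; the fingers hold the flap still at 45 degrees, give or take 8, and the crank does not prop it (z of crank in the frame of spindle_shoulder between -0.003 and 0.003 m and horizontal distance between crank and spindle_shoulder below 0.003 m and angle between crank's own z axis and vertical below 0.12 rad and y of crank_knob in the frame of mill below -0.04 m and value of joint fill_flap between 0.645 and 0.925 rad and velocity of joint fill_flap between -0.1 and 0.1 rad/s and contact force between the fingers and fill_flap above 0.5 N and contact force between crank and fill_flap below 0.1 N and contact force between the arm and crank below 0.1 N); the arm keeps its last pose, push and grip.
It fails at once if the cup, the jar or the shaker is moved by more than 3 cm (distance of any of espresso_cup, honey_jar, salt_shaker from where it was at the start of the episode above 0.03 m).
It also fails if it takes over 56 s, if anything falls off the work surface, if the arm or the gripper's body presses on something with over 40 N, if the wrist force passes 120 N, or if a joint passes its speed limit or range.

## Working session

There is one attempt and no reset: what is moved stays moved. The work goes in short steps, Python scripts to look and compute and a shell command to move; the robot and the scene stay as the last step left them, time stands still between calls to the robot, and variables do not carry over. Pictures are saved under pics/ and viewed, at most 10 in all, crops included, and the job is handed in when it is done.

```bash
ls; mkdir -p pics
cat > h.py <<'E'
import numpy as np, cv2
from cell import env, eyes
def cam(n): return eyes.read_camera(n)
def save(p,f,crop=None,s=1):
    im=p["pixels"][:,:,::-1]
    if crop: r0,r1,c0,c1=crop; im=im[r0:r1,c0:c1]
    im=cv2.resize(im,None,fx=s,fy=s,interpolation=cv2.INTER_CUBIC) if s!=1 else im
    cv2.imwrite("pics/"+f,im)
def ray(p,rc):
    E=np.array(p["extrinsics"]);R=E[:3,:3];o=-R.T@E[:3,3]
    d=R.T@np.array([(rc[1]-p["cx"])/p["fx"],(rc[0]-p["cy"])/p["fy"],1.]);return o,d
def onz(p,rc,z):
    o,d=ray(p,rc);return o+d*(z-o[2])/d[2]
def tri(rays):
    A=np.zeros((3,3));b=np.zeros(3)
    for o,d in rays:
        d=d/np.linalg.norm(d);M=np.eye(3)-np.outer(d,d);A+=M;b+=M@o
    return np.linalg.solve(A,b)
def proj(p,X):
    E=np.array(p["extrinsics"]);c=E[:3,:3]@np.array(X)+E[:3,3]
    return np.array([p["fy"]*c[1]/c[2]+p["cy"],p["fx"]*c[0]/c[2]+p["cx"]])
E
python3 - <<'E'
from h import *
np.set_printoptions(precision=1,suppress=True)
a=cam("scene");b=cam("top")
save(a,"s0.png",s=1.4);save(b,"t0.png",s=1.4)
for n,z in [("mill",0),("spindle_shoulder",118),("crank",0),("crank_knob",30),("flap_hinge",99.5),("flap_tab",101),("espresso_cup",0),("honey_jar",0),("salt_shaker",0)]:
    for p,k in ((a,"s"),(b,"t")):
        for r in eyes.spot_point(n,p)[:3]:
            print(n,k,round(r["score"],2),np.array(r["centre"]),onz(p,r["centre"],z))
print(env.state(),env.pinch_z)
for p in(a,b):print(ray(p,(210,280)))
E
```

```text
pics
mill s 0.7 [305.6 230. ] [444.4 161.9   0. ]
mill t 0.89 [247.3 216.6] [449.5 155.7   0. ]
mill t 0.59 [230.2 329.6] [ 487.8 -111.1    0. ]
spindle_shoulder s 0.74 [273.2 223.3] [445.4 163.9 118. ]
spindle_shoulder t 0.54 [241.4 206.8] [448.3 162.  118. ]
crank s 0.78 [227.4 324.2] [ 481.4 -100.     0. ]
crank s 0.64 [217.8 383.5] [ 425.1 -221.6    0. ]
crank t 0.72 [231.7 330.9] [ 484.2 -114.1    0. ]
crank t 0.68 [258.  371.4] [ 421.3 -207.2    0. ]
crank t 0.61 [278.9 320.8] [373.8 -87.6   0. ]
crank_knob s 0.79 [279.4 324.4] [370.4  -5.5  30. ]
crank_knob s 0.67 [185.7 345. ] [ 527.3 -195.2   30. ]
crank_knob t 0.87 [281.5 278.9] [367.1   9.7  30. ]
crank_knob t 0.63 [298.2 378.2] [ 328.  -213.3   30. ]
crank_knob t 0.57 [208.6 362.8] [ 533.5 -186.8   30. ]
flap_hinge s 0.94 [278.3 219.7] [450.8 169.7  99.5]
flap_hinge s 0.38 [226.4 323.7] [431.1 -47.2  99.5]
flap_hinge t 0.61 [236.8 199.2] [460.8 181.3  99.5]
flap_tab s 0.7 [282.7 182.2] [480.4 226.2 101. ]
flap_tab t 0.57 [230.6 178.4] [474.5 226.4 101. ]
espresso_cup s 0.81 [225.7 224.1] [611.5  70.8   0. ]
espresso_cup t 0.59 [178.7 252.8] [615.  71.   0.]
honey_jar s 0.85 [235.8 169.1] [657.  178.2   0. ]
honey_jar t 0.63 [159.8 208.4] [663.3 179.1   0. ]
salt_shaker s 0.63 [172.2 321.9] [ 610.  -199.6    0. ]
salt_shaker t 0.66 [172.4 370.2] [ 628.4 -213.2    0. ]
{'t': 1.0, 'joints': array([-1.4,  0.5,  1.6, -0. ,  1.1, -0.1]), 'qvel': array([-0.,  0.,  0., -0., -0.,  0.]), 'tau': array([ -0. , -61.2, -25.8,   0.1,   0. ,  -0. ]), 'eef_pos': array([ 184.6, -597.1,  214.7]), 'tcp_rot': array([3.1, 0. , 0.3]), 'ft_force': array([0.1, 0.3, 0.8]), 'moment': array([ 0., -0.,  0.]), 'grip_force': 0.0, 'opening': 1.000689347069719} -18.8
(array([ 53.9, 335.6, 808.8]), array([ 0.5, -0.4, -0.8]))
(array([ 307.1,    5.4, 1204.3]), array([ 0.2,  0. , -1. ]))
```

View pics/s0.png

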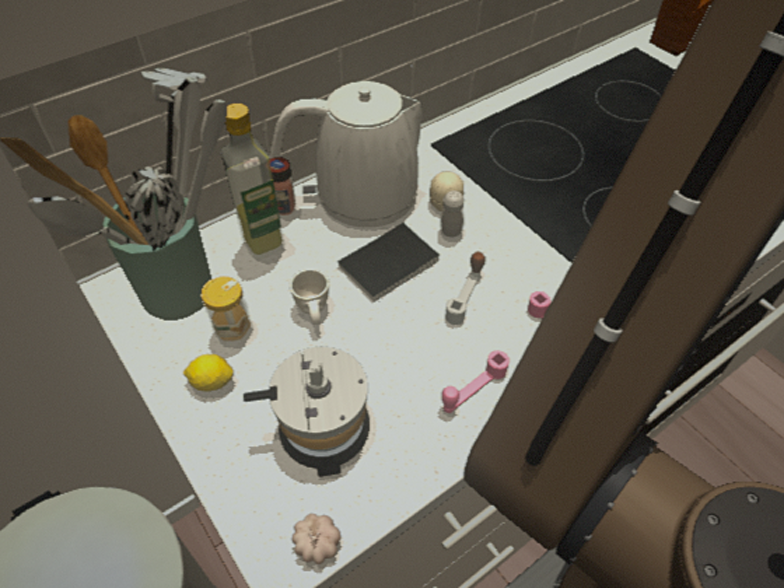

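View pics/t0.png

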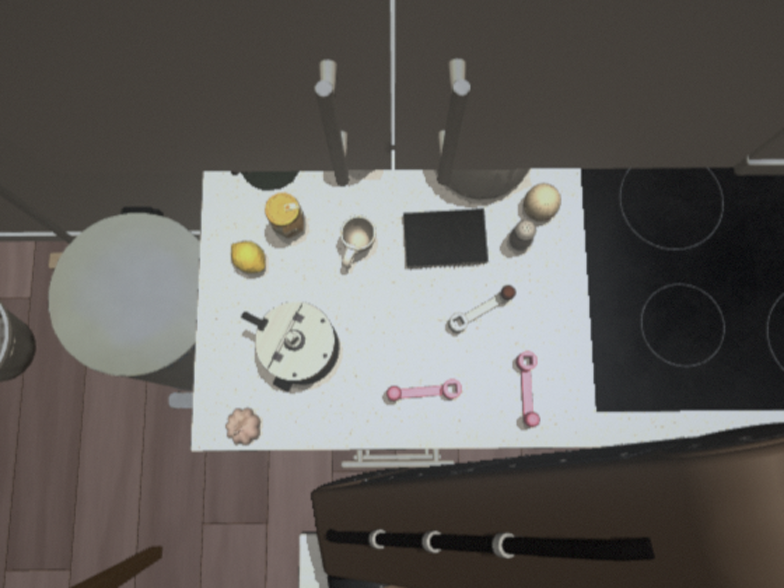

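The pictures show the grey crank with its boss near (459,323) and knob near (508,292) in the enlarged top view. The mill axis is near (294,340) and its tab points to the upper left, near (254,320). The two pink cranks are decoys. Next I refine the poses by fitting silhouettes.

```bash
cat > fit.py <<'E'
from h import *
from scipy.optimize import minimize
def circ(c,r,z,n=40):
    t=np.linspace(0,2*np.pi,n,endpoint=False);return np.c_[c[0]+r*np.cos(t),c[1]+r*np.sin(t),np.full(n,z)]
def cyl(c,r,z0,z1): return np.r_[circ(c,r,z0),circ(c,r,z1)]
def box(x0,x1,y0,y1,z0,z1): return np.array([[x,y,z] for x in(x0,x1) for y in(y0,y1) for z in(z0,z1)],float)
CR=[cyl((0,0),15.5,0,30),box(0,95,-8,8,0,8),cyl((95,0),8,0,15),cyl((95,0),12.5,14,48)]
MI=[cyl((0,0),61.5,0,101),box(-6,6,55,92,97.5,104.5),cyl((0,0),12.5,101,118),cyl((0,0),7.5,118,152)]
S=4
def render(p,parts,x,z=0):
    c,s=np.cos(x[2]),np.sin(x[2]);R=np.array([[c,-s,0],[s,c,0],[0,0,1]])
    im=np.zeros((420*S,560*S),np.uint8);E=np.array(p["extrinsics"])
    for P in parts:
        w=P@R.T+[x[0],x[1],z];q=w@E[:3,:3].T+E[:3,3]
        uv=np.c_[p["fx"]*q[:,0]/q[:,2]+p["cx"],p["fy"]*q[:,1]/q[:,2]+p["cy"]]
        cv2.fillConvexPoly(im,cv2.convexHull(np.round((uv+.5)*S).astype(np.int32)),255)
    return cv2.resize(im,(560,420),interpolation=cv2.INTER_AREA)/255.
def fit(pics,masks,parts,x0,z=0):
    def f(v):
        e=0
        for p,m in zip(pics,masks):
            r=render(p,parts,[v[0],v[1],v[2]/50],z);e+=np.abs(r-m).sum()/m.sum()
        return e
    v=np.array([x0[0],x0[1],x0[2]*50])
    for k in(12,4):
        b=minimize(f,v,method="Nelder-Mead",options=dict(initial_simplex=[v,v+[k,0,0],v+[0,k,0],v+[0,0,k]],xatol=.05,fatol=1e-4));v=b.x
    return np.array([v[0],v[1],v[2]/50]),b.fun
def mask(n,p,X):
    rc=proj(p,X);L=eyes.cut_out(n,p);L=[(np.hypot(*(np.array(r["centre"])-rc)),r) for r in L]
    if not L: return None
    d,r=min(L,key=lambda q:q[0]);print(n,"mask d",round(d,1),"score",r["score"],r["mask"].sum());return r["mask"].astype(float)
E
python3 - <<'E'
from fit import *
a=cam("scene");b=cam("top")
ov=[]
for n,parts,x0,X in (("crank",CR,[485,-113,-1.0],[509,-150,10]),("mill",MI,[447,160,-.42],[447,160,70])):
    ms=[mask(n,p,X) for p in(a,b)]
    x,e=fit([a,b],ms,parts,x0);print(n,x,e)
    for p,m in((a,ms[0]),(b,ms[1])): print("  single",fit([p],[m],parts,x))
    for p,m in((a,ms[0]),(b,ms[1])):
        r=render(p,parts,x);im=cv2.resize(p["pixels"][:,:,::-1],None,fx=4,fy=4,interpolation=cv2.INTER_CUBIC)
        for mm,col in((r,(0,0,255)),(m,(0,255,0))):
            cs,_=cv2.findContours((cv2.resize(mm,None,fx=4,fy=4)>.5).astype(np.uint8),0,2);cv2.drawContours(im,cs,-1,col,1)
        rc=(proj(p,X)*4).astype(int);ov.append(im[rc[0]-150:rc[0]+150,rc[1]-200:rc[1]+200])
cv2.imwrite("pics/fit.png",np.vstack([np.hstack(ov[:2]),np.hstack(ov[2:])]))
s=env.state();print(s["t"],s["tcp_rot"],s["eef_pos"])
E
```

```text
crank mask d 7.8 score 0.62 549
crank mask d 5.1 score 0.78 434
crank [ 486.75970688 -102.3710262    -1.06996706] 0.36145662213413476
  single (array([ 484.5073704 , -100.95075921,   -1.0592886 ]), np.float64(0.15752705453766205))
  single (array([ 486.73727101, -102.70471756,   -1.06323453]), np.float64(0.18544320954188126))
mill mask d 2.9 score 0.79 5187
mill mask d 2.2 score 0.58 2858
mill [447.75340386 158.23431057  -0.48373362] 0.12914044576815095
  single (array([446.88384503, 158.86756909,  -0.48699073]), np.float64(0.05598611914401388))
  single (array([448.20430104, 158.26246253,  -0.48380661]), np.float64(0.06825560175084729))
1.3 [3.14147907e+00 2.85417063e-05 2.99785765e-01] [ 184.58876938 -597.1502214   214.66493792]
```

View pics/fit.png

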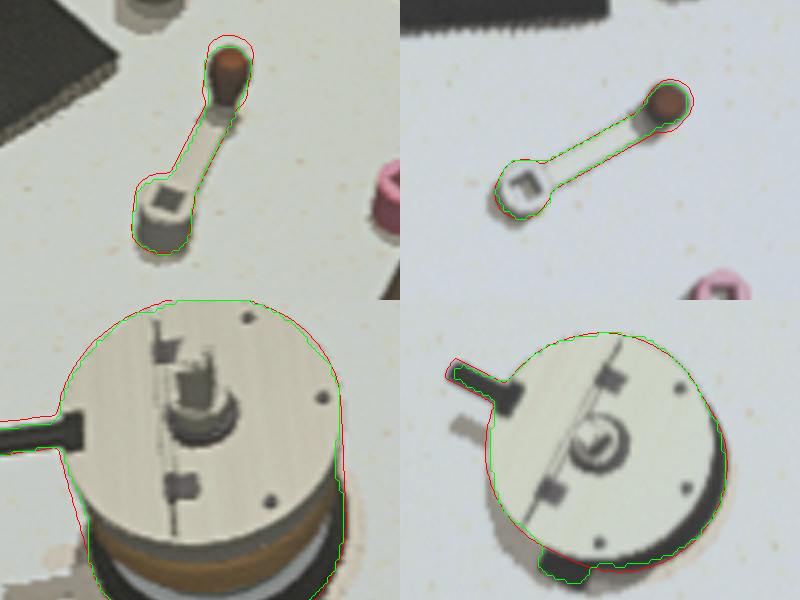

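The fits agree to about 2 mm: crank at about (486,-102) with yaw -1.065, mill at about (447.6,158.4) with yaw -0.484. I move above the crank.

```bash
cat > go.py <<'E'
import sys;from h import *
def rel(x,y,z,yaw=None):
    s=env.state();w=s["tcp_rot"][2];d=np.array([x,y,z])-s["eef_pos"];c,n=np.cos(w),np.sin(w)
    t=np.array([c*d[0]+n*d[1],n*d[0]-c*d[1],-d[2]])/60
    tu=0 if yaw is None else -np.degrees((yaw-w+np.pi)%(2*np.pi)-np.pi)/5
    print("shift units",t.round(3),"turn units",round(tu,2),"| tcp",s["eef_pos"].round(1),"yaw",round(w,4),"F",s["ft_force"].round(1),"t",round(s["t"],2),"op",round(s["opening"],3))
if __name__=="__main__": rel(*map(float,sys.argv[1:]))
E
python3 go.py 486 -102.5 130 2.077
python3 - <<'E'
from h import *
b=cam("top");a=cam("scene")
P=[447.6,158.4,152];o=[]
for p in(a,b):
    r=proj(p,P).astype(int);im=p["pixels"][r[0]-19:r[0]+19,r[1]-19:r[1]+19,::-1];o.append(cv2.resize(im,(390,390),interpolation=cv2.INTER_CUBIC))
cv2.imwrite("pics/sp.png",np.hstack(o))
E
```

```text
shift units [ 7.234 -6.393  1.411] turn units -20.37 | tcp [ 184.6 -597.2  214.7] yaw 0.2998 F [-0.6 -0.3 -0. ] t 1.3 op 1.0
```

View pics/sp.png

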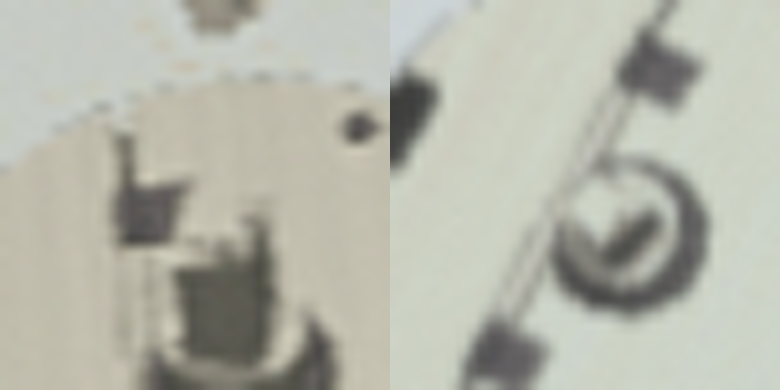

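The zoom of the spindle shows a dark shank face with edges at about -55° in world, roughly -27° relative to the mill. I'll refine this numerically while moving over the crank.

```bash
cat > spin.py <<'E'
from fit import *
def faces(th,x,y):
    c,s=np.cos(th),np.sin(th);R=np.array([[c,-s],[s,c]])
    sq=np.array([[1,1],[-1,1],[-1,-1],[1,-1]],float)
    lv=[np.c_[(sq*h)@R.T+[x,y],np.full(4,z)] for h,z in((7,119),(7,146),(4.5,152))]
    F=[]
    for l in(0,1):
        for i in range(4):
            j=(i+1)%4;F.append(np.array([lv[l][i],lv[l][j],lv[l+1][j],lv[l+1][i]]))
    F.append(lv[2]);return F
def cost(p,th,x,y):
    g=p["pixels"].astype(float).mean(2);K=8;rc=proj(p,[x,y,130]).astype(int);r0,c0=rc-16
    G=cv2.resize(g[r0:r0+32,c0:c0+32],None,fx=K,fy=K,interpolation=cv2.INTER_LINEAR)
    lab=np.zeros(G.shape,np.int32);o,_=ray(p,(0,0))
    for k,f in enumerate(faces(th,x,y)):
        n=np.cross(f[1]-f[0],f[2]-f[1]);cen=f.mean(0);n*=np.sign(n@(cen-[x,y,130]))
        if n@(o-cen)<=0: continue
        uv=np.array([proj(p,q)[::-1] for q in f]);uv=(uv-[c0,r0]+.5)*K
        cv2.fillConvexPoly(lab,np.round(uv).astype(np.int32),k+1)
    # local ring around the shank acts as background
    bg=(cv2.dilate((lab>0).astype(np.uint8),np.ones((17,17)))>0)&(lab==0);lab[bg]=99
    m=lab>0;v=0
    for k in np.unique(lab[m]): q=G[lab==k];v+=((q-q.mean())**2).sum()
    return v/((G[m]-G[m].mean())**2).sum()
if __name__=="__main__":
    a=cam("scene");b=cam("top")
    for n,p in(("s",a),("t",b)):
        res=[]
        for d in range(-45,45,3):
            th=-.484+np.radians(d)
            res.append(min((cost(p,th,447.6+i,158.4+j),d,i,j) for i in range(-4,5,2) for j in range(-4,5,2)))
        res.sort();print(n,[(round(r[0],3),*r[1:]) for r in res[:7]])
E
python3 spin.py & 
python3 -m inch '[[[0.72,-0.64,0],-1,-1],[[0.78,-0.56,0],-1,-1],[[0.8,-0.5,0],-1,-1],[[0.84,-0.43,0],-1,-1],[[0.88,-0.36,0],-1,-1],[[0.9,-0.28,0],-1,-1],[[0.93,-0.2,0],-1,-1],[[0.95,-0.12,0],-1,-1],[[0.95,-0.04,0],-1,-1],[[0.96,0.04,0],-1,-1]]'; wait; python3 go.py 486 -102.5 130 2.077
```

```text
t: 2.65
eef_pos: [478.0, -104.5, 214.9]
tcp_rot: [3.141, 0.0, 1.175]
ft_force: [1.3, -2.2, 0.3]
opening: 0.998
grip_force: 0.0
s [(np.float64(0.298), -12, -2, -2), (np.float64(0.3), -3, -2, 0), (np.float64(0.302), -6, -2, 0), (np.float64(0.304), -9, -2, 0), (np.float64(0.312), -15, -2, -2), (np.float64(0.313), 0, -2, 0), (np.float64(0.327), -18, -2, -2)]
t [(np.float64(0.375), -18, 0, 0), (np.float64(0.379), -15, 0, 0), (np.float64(0.384), -21, 0, 0), (np.float64(0.396), -12, 0, 0), (np.float64(0.4), -24, 0, 0), (np.float64(0.401), -27, 0, -2), (np.float64(0.406), -30, 2, -2)]
shift units [0.044 0.11  1.412] turn units -10.28 | tcp [ 478.9 -102.4  214.7] yaw 1.1795 F [-0.6 -0.7  0.3] t 2.75 op 0.998
```

```bash
python3 -m inch '[[[0.04,0.1,0.2],-1,-1],[[0,0,0.2],-1,-1],[[0,0,0.2],-1,-1],[[0,0,0.2],-1,-1],[[0,0,0.2],-1,-1],[[0,0,0.2],-1,-1],[[0,0,0.2],-1,-1],[[0,0,0],-1,-1],[[0,0,0],-1,-1],[[0,0,0],-1,-1]]'
python3 - <<'E'
from fit import *
a=cam("scene");b=cam("top");X=[508,-144,10]
ps=[];ms=[]
for p in(a,b):
    m=mask("crank",p,X)
    print(np.array(proj(p,[486,-102.5,0])))
save(a,"s1.png",s=1.4)
E
python3 go.py 486 -102.5 4 2.077
```

```text
t: 4.0
eef_pos: [483.5, -106.9, 130.7]
tcp_rot: [-3.142, 0.0, 2.047]
ft_force: [-0.2, 0.5, -0.2]
opening: 0.999
grip_force: 0.0
[225.4640366  323.70754435]
[230.99971948 325.98516253]
shift units [0.044 0.069 2.112] turn units -0.4 | tcp [ 483.5 -106.7  130.7] yaw 2.0425 F [ 0.3 -0.4 -1.2] t 4.2 op 1.0
```

View pics/s1.png

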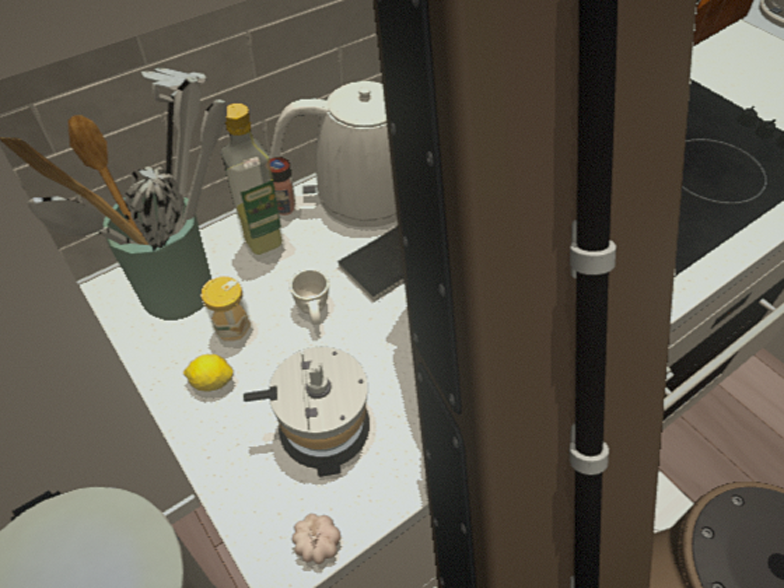

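The arm hides the crank in both views at this pose, so I trust the fit and descend.

```bash
python3 -m inch '[[[0.04,0.07,0.2],-0.4,-1],[[0,0,0.4],0,-1],[[0,0,0.4],0,-1],[[0,0,0.4],0,-1],[[0,0,0.4],0,-1],[[0,0,0.2],0,-1],[[0,0,0.1],0,-1],[[0,0,0],0,-1],[[0,0,0],0,0.3],[[0,0,0],0,1]]'
python3 -m inch '[[[0,0,0],0,1],[[0,0,0],0,1],[[0,0,0],0,1],[[0,0,0],0,1],[[0,0,0],0,1],[[0,0,0],0,1],[[0,0,-0.2],0,1],[[0,0,-0.6],0,1],[[0,0,-0.9],0,1],[[0,0,-0.9],0,1]]'; python3 go.py 447.6 158.4 190 0.825
```

```text
t: 5.45
eef_pos: [486.5, -102.4, 5.2]
tcp_rot: [3.141, 0.001, 2.08]
ft_force: [0.4, -0.4, -1.1]
opening: 0.845
grip_force: 0.0
t: 6.7
eef_pos: [485.8, -102.2, 162.8]
tcp_rot: [-3.141, -0.0, 2.08]
ft_force: [-0.2, -0.4, -1.7]
opening: 0.328
grip_force: 30.0
shift units [ 4.102  1.561 -0.453] turn units 14.38 | tcp [ 485.8 -102.2  162.8] yaw 2.08 F [-0.2 -0.4 -1.7] t 6.7 op 0.328
```

```bash
python3 -m inch '[[[0.41,0.157,-0.2],1,1],[[0.422,0.12,-0.2],1,1],[[0.431,0.083,-0.1],1,1],[[0.437,0.045,-0.05],1,1],[[0.439,0.007,0],1,1],[[0.438,-0.03,0],1,1],[[0.433,-0.07,0],1,1],[[0.426,-0.107,0],1,1],[[0.415,-0.144,0],1,1],[[0.4,-0.18,0],1,1]]'; python3 go.py 447.6 158.4 190 0.825
```

```text
t: 7.95
eef_pos: [447.8, 159.1, 194.3]
tcp_rot: [3.141, -0.0, 1.204]
ft_force: [-0.1, -0.6, -1.8]
opening: 0.327
grip_force: 30.0
shift units [-0.013  0.001  0.071] turn units 4.35 | tcp [447.8 159.1 194.3] yaw 1.2045 F [-0.1 -0.6 -1.8] t 7.95 op 0.327
```

```bash
python3 -m inch '[[[0,0,0],0.9,1],[[0,0,0],0.9,1],[[0,0,0],0.9,1],[[0,0,0],0.9,1],[[0,0,0],0.8,1],[[0,0,0],0,1],[[0,0,0],0,1],[[0,0,0],0,1],[[0,0,0],0,1],[[0,0,0],0,1]]'
python3 - <<'E'
from fit import *
a=cam("scene");b=cam("top");o=[]
s=env.state();e=s["eef_pos"];z=e[2]-5
for p in(a,b):
    im=cv2.resize(p["pixels"][:,:,::-1],None,fx=4,fy=4,interpolation=cv2.INTER_CUBIC)
    r=render(p,CR,[e[0],e[1],s["tcp_rot"][2]-np.pi],z)
    cs,_=cv2.findContours((cv2.resize(r,None,fx=4,fy=4)>.5).astype(np.uint8),0,2);cv2.drawContours(im,cs,-1,(0,0,255),1)
    rc=(proj(p,[430,140,160])*4).astype(int);o.append(im[rc[0]-300:rc[0]+300,rc[1]-200:rc[1]+200])
cv2.imwrite("pics/h.png",np.hstack(o))
for n,p in(("s",a),("t",b)):
  for q in("crank","crank_knob"): print(n,q,[(r["score"],r["centre"]) for r in eyes.spot_point(q,p)[:3]])
E
python3 go.py 447.6 158.4 190 0.825
```

```text
t: 9.2
eef_pos: [448.3, 158.3, 193.6]
tcp_rot: [3.142, 0.0, 0.824]
ft_force: [0.1, -0.9, -1.5]
opening: 0.322
grip_force: 30.0
s crank [(0.53, [249.8, 222.4])]
s crank_knob []
t crank [(0.69, [257.3, 374.4]), (0.56, [280.8, 323.2])]
t crank_knob [(0.89, [296.8, 376.6]), (0.81, [279.1, 280.0]), (0.72, [267.8, 238.7])]
shift units [-0.007 -0.009  0.06 ] turn units -0.02 | tcp [448.3 158.3 193.6] yaw 0.8235 F [-0.6  0.4 -0.2] t 9.5 op 0.321
```

View pics/h.png

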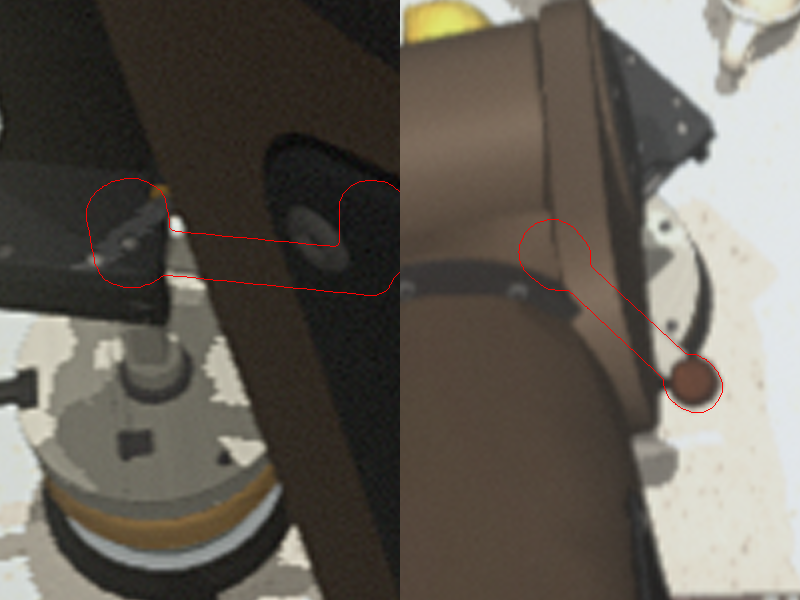

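In the top view the red knob circle lies on the real knob at (693,381) of the crop, so the crank sits in the grip as assumed. The boss itself is hidden. I lower it onto the spindle and check the force as it goes.

```bash
python3 -m inch '[[[-0.01,-0.01,0.1],0,1],[[0,0,0.1],0,1],[[0,0,0.1],0,1],[[0,0,0.1],0,1],[[0,0,0.1],0,1],[[0,0,0.1],0,1],[[0,0,0.05],0,1],[[0,0,0.05],0,1],[[0,0,0.05],0,1],[[0,0,0],0,1]]'; python3 go.py 447.6 158.4 123 0.825
```

```text
t: 10.75
eef_pos: [447.4, 158.3, 148.5]
tcp_rot: [-3.142, 0.0, 0.823]
ft_force: [1.1, 0.5, -1.5]
opening: 0.321
grip_force: 30.0
shift units [0.004 0.001 0.424] turn units -0.02 | tcp [447.4 158.3 148.5] yaw 0.8234 F [ 1.1  0.5 -1.5] t 10.75 op 0.321
```

```bash
python3 -m inch '[[[0,0,0.04],0,1],[[0,0,0.04],0,1],[[0,0,0.04],0,1],[[0,0,0.04],0,1],[[0,0,0.04],0,1],[[0,0,0.04],0,1],[[0,0,0.04],0,1],[[0,0,0.04],0,1],[[0,0,0],0,1],[[0,0,0],0,1]]'; python3 go.py 447.6 158.4 123 0.825
```

```text
t: 12.0
eef_pos: [447.5, 158.3, 129.5]
tcp_rot: [3.141, -0.0, 0.823]
ft_force: [0.2, 0.5, -2.3]
opening: 0.321
grip_force: 30.0
shift units [ 0.002 -0.     0.108] turn units -0.02 | tcp [447.5 158.3 129.5] yaw 0.8234 F [ 0.2  0.5 -2.3] t 12.0 op 0.321
```

```bash
python3 -m inch '[[[0,0,0.03],0,1],[[0,0,0.03],0,1],[[0,0,0.03],0,1],[[0,0,0.02],0,1],[[0,0,0.02],0,1],[[0,0,0.01],0,1],[[0,0,0.01],0,1],[[0,0,0],0,1],[[0,0,0],0,1],[[0,0,0],0,1]]'; python3 go.py 447.6 158.4 119 0.825
```

```text
t: 13.25
eef_pos: [447.6, 158.3, 122.3]
tcp_rot: [3.141, -0.001, 0.824]
ft_force: [-8.1, -2.9, 29.6]
opening: 0.326
grip_force: 30.0
shift units [ 0.001 -0.     0.055] turn units -0.02 | tcp [447.6 158.3 122.3] yaw 0.8235 F [-8.1 -2.9 29.6] t 13.25 op 0.326
```

```bash
python3 -m inch '[[[0,0,-0.02],0,0],[[0,0,0],0,-0.6],[[0,0,0],0,-1],[[0,0,0],0,-1],[[0,0,-0.1],0,-1],[[0,0,-0.3],0,-1],[[0,0,-0.5],0,-1],[[0,0,-0.6],0,-1],[[0,0,-0.5],0,-1],[[0,0,0],0,-1]]'; python3 -m inch '[[[-0.3,0.3,0],0,-1],[[-0.3,0.3,0],0,-1],[[-0.3,0.3,0],0,-1],[[-0.3,0.3,0],0,-1],[[-0.3,0.3,0],0,-1],[[-0.3,0.3,0],0,-1],[[-0.3,0.3,0],0,-1],[[-0.3,0.3,0],0,-1],[[-0.3,0.3,0],0,-1],[[0,0,0],0,-1]]'
python3 - <<'E'
from fit import *
a=cam("scene");b=cam("top");o=[];th=0.8235-np.pi
for p in(a,b):
    m=mask("crank",p,[430,130,130])
    if m is not None and p is not None: print(fit([p],[m],CR,[447.6,158.4,th],118))
    im=cv2.resize(p["pixels"][:,:,::-1],None,fx=4,fy=4,interpolation=cv2.INTER_CUBIC)
    r=render(p,CR,[447.6,158.4,th],118)
    cs,_=cv2.findContours((cv2.resize(r,None,fx=4,fy=4)>.5).astype(np.uint8),0,2);cv2.drawContours(im,cs,-1,(0,0,255),1)
    rc=(proj(p,[430,140,120])*4).astype(int);o.append(im[rc[0]-300:rc[0]+300,rc[1]-200:rc[1]+200])
cv2.imwrite("pics/seat.png",np.hstack(o))
E
python3 go.py 447.6 158.4 119 1.087
```

```text
t: 14.5
eef_pos: [448.1, 158.5, 243.7]
tcp_rot: [3.139, -0.003, 0.823]
ft_force: [-0.4, -0.1, -0.7]
opening: 0.998
grip_force: 0.0
t: 15.75
eef_pos: [455.9, -71.6, 240.8]
tcp_rot: [-3.14, 0.001, 0.821]
ft_force: [-0.2, 0.9, 0.1]
opening: 1.001
grip_force: 0.0
crank mask d 9.0 score 0.63 1033
(array([447.41321597, 157.8840223 ,  -2.33090538]), np.float64(0.18539946472296565))
crank mask d 8.1 score 0.85 521
(array([448.97039647, 157.54228212,  -2.30730844]), np.float64(0.19838169432840314))
shift units [ 2.698 -2.687  2.039] turn units -3.01 | tcp [456.  -69.9 241.3] yaw 0.8239 F [ 0.6 -1.   0.2] t 15.95 op 1.001
```

View pics/seat.png

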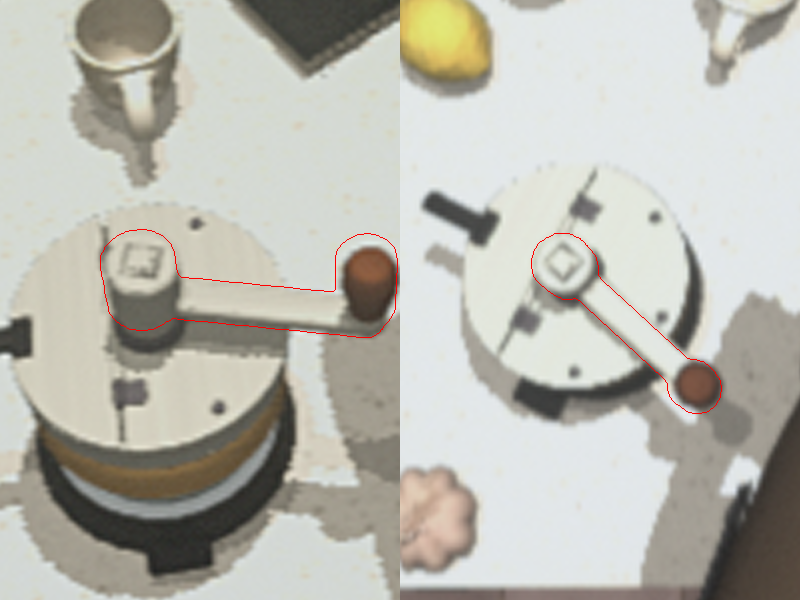

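The crank sits on the spindle with its arm at about 13-16° from straight away from the flap, and the shank end shows in the bore at (563,262). Next I locate the tab precisely, and the pot on the left as a possible obstacle.

```bash
python3 - <<'E'
from fit import *
a=cam("scene");b=cam("top")
print("pot",tri([ray(a,(386,64)),ray(b,(207,93))]).round())
yaw=-.484;x=np.array([np.cos(yaw),np.sin(yaw),0]);y=np.array([-np.sin(yaw),np.cos(yaw),0]);O=np.array([447.8,158.3,0])
T=O+78*y+[0,0,101];print("tab pred",T)
for p in(a,b):
    g=p["pixels"].mean(2);r0,c0=proj(p,T).astype(int)-12
    G=g[r0:r0+24,c0:c0+24];m=G<75
    n,l,st,ce=cv2.connectedComponentsWithStats(m.astype(np.uint8))
    for k in range(1,n):
        if st[k,4]>8:
            pts=np.argwhere(l==k)+[r0,c0]
            w=np.array([onz(p,q,104)-O for q in pts]);u=np.c_[w@x,w@y]
            print(st[k,4],"mill x at far part",u[u[:,1]>68,0].mean(),"y range",u[:,1].min(),u[:,1].max())
    print([ (r["score"],(onz(p,r["centre"],101)-O)@np.c_[x,y]) for r in eyes.spot_point("flap_tab",p)[:2]])
E
python3 go.py 486 231 210 1.087
```

```text
pot [ 574.  501. -157.]
tab pred [484.09522922 227.34097577 101.        ]
84 mill x at far part -3.960042248773716 y range 59.90031411934875 87.0271673510863
[(0.78, array([ 0.99502713, 75.09348656])), (0.52, array([-7.39246852, 12.19982029]))]
45 mill x at far part -1.3035457317637154 y range 53.781599463195185 86.53487756008819
[(0.9, array([-3.42219977, 79.11662342]))]
shift units [ 4.022 -3.043  0.527] turn units -3.01 | tcp [456.1 -70.1 241.6] yaw 0.8243 F [ 0.8  0.3 -0.3] t 16.15 op 0.998
```

```bash
python3 -m inch '[[[0.45,-0.34,0.05],0,-1],[[0.45,-0.34,0.05],0,-1],[[0.45,-0.34,0.05],0,-1],[[0.45,-0.34,0.05],0,-1],[[0.45,-0.34,0.05],0,-0.5],[[0.45,-0.34,0.05],0,0],[[0.45,-0.34,0.05],0,0],[[0.45,-0.34,0.05],0,0],[[0.4,-0.3,0.05],0,0],[[0,0,0],-1,0]]'; python3 -m inch '[[[0,0,0.1],-1,0],[[0,0,0.1],-1,0],[[0,0,0.1],0,0],[[0,0,0],0,0],[[0,0,0],0,0],[[0,0,0],0,0],[[0,0,0],0,0],[[0,0,0],0,0],[[0,0,0],0,0],[[0,0,0],0,0]]'; python3 go.py 483.6 228.7 87 1.087
```

```text
t: 17.4
eef_pos: [486.1, 230.5, 214.2]
tcp_rot: [-3.141, 0.0, 0.915]
ft_force: [-0.4, -0.6, -0.6]
opening: 0.508
grip_force: 0.0
t: 18.65
eef_pos: [486.4, 228.6, 196.6]
tcp_rot: [3.142, 0.0, 1.085]
ft_force: [0.5, -0.0, -0.2]
opening: 0.501
grip_force: 0.0
shift units [-0.02  -0.043  1.827] turn units -0.02 | tcp [486.4 228.6 196.6] yaw 1.0851 F [ 0.5 -0.  -0.2] t 18.65 op 0.501
```

```bash
python3 -m inch '[[[-0.02,-0.04,0.25],0,0],[[0,0,0.3],0,0],[[0,0,0.3],0,0],[[0,0,0.3],0,0],[[0,0,0.3],0,0],[[0,0,0.2],0,0],[[0,0,0.13],0,0],[[0,0,0.05],0,0],[[0,0,0],0,0],[[0,0,0],0,0]]'; python3 -m inch '[[[0,0,0],0,0.5],[[0,0,0],0,0.7],[[0,0,0],0,0.8],[[0,0,0],0,1],[[0,0,0],0,1],[[0,0,0],0,1],[[0,0,0],0,1],[[0,0,0],0,1],[[0,0,0],0,1],[[0,0,0],0,1]]';  python3 go.py 483.6 228.7 87 1.087
```

```text
t: 19.9
eef_pos: [483.9, 228.7, 87.2]
tcp_rot: [3.141, -0.0, 1.085]
ft_force: [-0.2, 0.1, 0.0]
opening: 0.497
grip_force: 0.0
t: 21.15
eef_pos: [483.7, 228.6, 86.8]
tcp_rot: [3.142, 0.0, 1.085]
ft_force: [-0.1, 0.7, 0.7]
opening: 0.121
grip_force: 30.0
shift units [ 0.    -0.002 -0.003] turn units -0.02 | tcp [483.7 228.6  86.8] yaw 1.0852 F [-0.1  0.7  0.7] t 21.15 op 0.121
```

```bash
python3 -m inch '[[[-0.005,0,-0.082],0,1],[[-0.012,0,-0.081],0,1],[[-0.018,0,-0.08],0,1],[[-0.024,0,-0.079],0,1],[[-0.03,0,-0.077],0,1],[[0,0,0],0,1],[[0,0,0],0,1],[[0,0,0],0,1],[[0,0,0],0,1],[[0,0,0],0,1]]';  python3 go.py 483.6 228.7 87 1.087
```

```text
t: 22.4
eef_pos: [481.2, 223.8, 110.7]
tcp_rot: [3.142, 0.0, 1.085]
ft_force: [0.8, -4.4, -5.0]
opening: 0.122
grip_force: 30.0
shift units [ 0.09  -0.002  0.395] turn units -0.02 | tcp [481.2 223.8 110.7] yaw 1.0853 F [ 0.8 -4.4 -5. ] t 22.4 op 0.122
```

Forces are low, so I lift the rest of the way.

```bash
python3 -m inch '[[[-0.036,0,-0.074],0,1],[[-0.042,0,-0.071],0,1],[[-0.047,0,-0.068],0,1],[[-0.052,0,-0.063],0,1],[[-0.057,0,-0.059],0,1],[[0,0,0],0,1],[[0,0,0],0,1],[[0,0,0],0,1],[[0,0,0],0,1],[[0,0,0],0,1]]';  python3 go.py 483.6 228.7 87 1.087
python3 - <<'E'
from fit import *
a=cam("scene");b=cam("top");o=[]
yaw=-.484;x=np.array([np.cos(yaw),np.sin(yaw),0]);y=np.array([-np.sin(yaw),np.cos(yaw),0]);O=np.array([447.8,158.3,0])
for p in(a,b):
    im=cv2.resize(p["pixels"][:,:,::-1],None,fx=4,fy=4,interpolation=cv2.INTER_CUBIC)
    for th,col in((.645,(255,0,0)),(.785,(0,0,255)),(.925,(0,255,0))):
        c,s=np.cos(th),np.sin(th)
        # outline of flap upper face + tab
        t=np.linspace(-1.27,1.27,25)
        P=[(61*np.sin(q),61*np.cos(q)-16) for q in t]
        uv=np.array([proj(p,O+X*x+(16+v*c-3*s)*y+np.array([0,0,99.5+v*s+3*c]))[::-1] for X,v in P if v>0])
        cv2.polylines(im,[np.int32(uv*4+2)],False,col,1)
    rc=(proj(p,[445,160,120])*4).astype(int);o.append(im[rc[0]-300:rc[0]+300,rc[1]-200:rc[1]+200])
cv2.imwrite("pics/flap.png",np.hstack(o))
for n in("mill","espresso_cup","honey_jar","salt_shaker","crank"):
    for k,p in(("s",a),("t",b)): print(n,k,[(r["score"],r["centre"]) for r in eyes.spot_point(n,p)[:2]])
E
```

```text
t: 23.65
eef_pos: [474.9, 211.6, 131.0]
tcp_rot: [3.141, -0.0, 1.085]
ft_force: [2.5, -0.7, -0.9]
opening: 0.123
grip_force: 30.0
shift units [ 0.321 -0.005  0.733] turn units -0.02 | tcp [474.9 211.6 131. ] yaw 1.0852 F [ 2.5 -0.7 -0.9] t 23.65 op 0.123
mill s []
mill t [(0.67, [247.3, 218.0]), (0.31, [159.8, 208.8])]
espresso_cup s []
espresso_cup t [(0.66, [176.9, 249.7])]
honey_jar s []
honey_jar t [(0.77, [162.2, 207.7])]
salt_shaker s []
salt_shaker t [(0.73, [173.4, 368.6])]
crank s []
crank t [(0.67, [256.8, 376.5]), (0.66, [279.6, 320.7])]
```

View pics/flap.png

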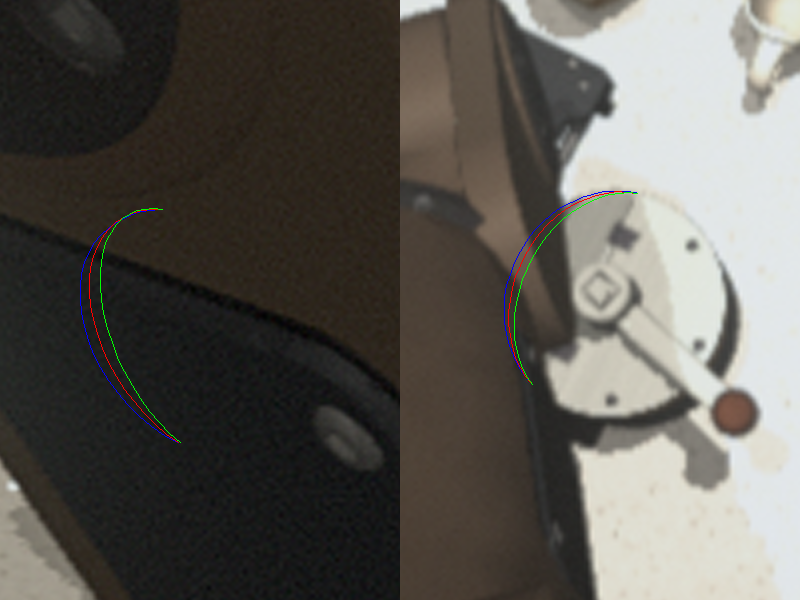

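The flap itself is hidden in both views. The grip opening still equals the tab width (11.6 mm), the tool followed the 45° arc, and forces are small. In the top view the crank is on the spindle, clear of the arm, and the bystanders have not moved. I hand in.

```bash
python3 -c "
from cell import env
print(env.job_done()); s=env.state(); print(s['t'],s['opening'],s['ft_force'],s['eef_pos'])"
```

```text
the job is handed in; nothing more can be done
None
the job is handed in; nothing more can be done
```

I pushed the crank down onto the spindle with its arm pointing away from the flap and let go, then handed in with the gripper holding the flap by its tab at about 45°. The 45° comes from the gripper's position and grip, because the arm hid the flap from both cameras. The cup, jar and shaker were not disturbed.

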